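Hang the counterweight behind the drop keeper

ROBOT

A 6-joint arm with a two-finger parallel gripper is mounted at the origin on a cart in front of the work surface, level with it; the furniture and walls round the work are solid. World frame = base frame: x ahead of the robot, y to its left, z up, the work surface at z = 0. Lengths are in m, angles in rad, forces in N, time in s.
With the tool pointing down it reaches from about 0.425 to 0.95 m from the base axis. Payload 3.5 kg.
Tool frame: the origin (TCP) lies between the finger pads; the fingertips stand 22 mm ahead of it and the grasp point (between the pads) lies 3 mm ahead of it; x points along the fingers, y is the direction in which the jaws open and shut, and the axes are right-handed (so a half turn about x gives the same grasp; the last joint's range is limited). The gripper opens to 85 mm and grips with 20 to 120 N. Pads are 22 mm wide; open, the fingers measure 114 mm over their backs; the gripper's body (76 mm by 85 mm) begins 54 mm behind the grasp point. The pads swing forward as they close: fully open they stand 13 mm farther back than shut.
Start: joints at [1.084, 0.286, 1.577, -0, 1.279, -0.15], TCP at [0.223, 0.637, 0.253] pointing down, gripper open.
Joint ranges: [-2.77, 2.77], [-0.9, 2.22], [0.21, 2.48], [-1.53, 4.67], [0.24, 2.81], [-2.84, 2.84]. Speed limits (rad/s): [2.79, 2.79, 3.14, 3.14, 3.14, 3.14].

INTERFACE

Orientations are given as [roll, pitch, yaw] about the fixed x, y, z axes, in that order (R = Rz(yaw) Ry(pitch) Rx(roll)).
In Python, from station import * gives the robot as it stands. The module is installed in compiled form; this text tells all that it offers.
- The arm moves only by the shell command python3 -m pendant 'ROWS' [FORCE]. ROWS is JSON, a list of rows, each an object with "turn": the turn, a rotation vector about the tool's x, y, z as a fraction of full scale, a list of three; "slide": the shift along the tool's x, y, z as a fraction of full scale, a list of three; "gripper": the opening, from 0 (shut) to 1 (fully open). A call has 1 to 10 rows; each row shifts and turns the commanded pose from where the row before left it, along the tool's axes as they then stand; what a row does not reach is not made up. Full scale, the value 1, is 0.4 m for a shift and pi/2 rad for a turn. A row lasts 1/8 s, in which the tool goes at most 62.5 mm and 10.7 degrees, less where a joint would pass 70% of its speed; a pose out of reach is approached as far as the arm can. A call with a number of a shift or a turn outside -1 to 1 is refused whole. A call with a gripper value outside its range is refused whole. The fingers move at their own pace and stop on an object; FORCE is the grip in N (left out, the last holds). Time passes only in rows, so rows that do not move let the fingers close. It gives the time, the measured TCP pose, the force and the opening at its end, in the units of the state.
- read_state(): the state, without advancing time (a new reading comes with each control period).
- read_camera(name): name is "scene" or "side" or "wrist"; returns (picture, depth): 420x560x3 uint8, red, green, blue; 420x560 float32, m along the optical axis (not along the pixel's ray), 0 where there is no reading.
- camera_model(name): a dict with "intrinsics" (3x3 intrinsics, pixels), "world_to_cam" (4x4, takes a point from world to camera coordinates). Camera axes: x right, y down, z forward; pixel columns grow to the right and rows downward; lengths in m; the calibration is good to about 2 mm. A picture is of the moment at which its call begins: read the wrist's pose just before it. camera_model takes no time and is no camera call; for the wrist camera it gives the pose at the moment of the call.
- close_job(): hands the job in, once; it reports no verdict.
The state is a dict: "time_s": time; "joint_pos": joint angles; "dq": joint speeds; "effort": joint torques, N m; "eef_pos": TCP position; "tcp_rot": TCP orientation; "contact_force": force on the tool from outside, world axes, zero at the start; "wrist_torque": the same for the moment, N m; "opening": finger opening in m.
Only numpy, scipy, OpenCV 4.12 (cv2) and the standard library are available. Lean on these libraries where they do the work, as an engineer would, in place of code of your own. Each camera call takes 0.05 s, during which the arm holds its last target.

TASK

Hang the steel counterweight on the peg of the stand: thread its eye over the peg and slide it along, so that it lifts the forked gravity flap, on against the spring collar until the flap drops shut in front of the eye and keeps it there. Feel your way in gently without forcing the stand, let the weight down onto the peg before you let go, and leave the other things where they are.

Things in the scene. Friction and masses are not known exactly. Their poses are not given: they have to be found in the camera images.
- counterweight: loose steel counterweight standing upright, 0.32 to 0.5 kg, 152 mm tall. Origin: centre of its underside, z up. Round dark body 56 mm in diameter, 34 mm tall; neck to 42 mm; above it a flat eye plate, 6 mm thick along its own x, 32 mm wide along y, with shoulders 91 mm above the underside; then an 8 x 8 mm stem and a grip tab. Alike both ways round
- eye_top (a point): middle of the upper edge of the counterweight's eye, 82 mm above its underside; this edge rests on the peg. The eye is a window through the plate along the weight's x, 16 mm wide (y) and 18 mm high (down from this edge)
- grip_tab (a point): centre of the counterweight's grip tab, 135 mm above its underside: 12 mm (x) by 18 mm (y) by 34 mm tall. Hold the weight only here, so that the fingers stay above the flap
- stand: fixed steel stand: base plate 150 x 140 x 12 mm, grey post 28 x 36 mm, 133 mm tall. Origin on the worktop under the post's centre, z up. The level round peg, 10 mm thick, domed tip, points along the stand's -x at y = 0, z = 105 mm (its top 110 mm). At rest nothing on it is higher than 140 mm. It must not be loaded over 20 N
- peg_axis (a point): point in the post on the peg's axis. The peg's head block is clamped at a reach that differs each time and is NOT measured: its front face lies 40 to 76 mm from here towards -x. Ahead of that face: peg tip 120 mm; flap ramps begin at 74 mm, 20 mm above the axis, sloping down to the keeper's upright inner face at 48 mm; free collar face 47 mm
- keeper_flap (a joint): angle (rad) of the forked gravity flap hinged on the head block: 0 down, grows as its nose rises (to 0.9), about 0.2 as an eye passes. Two prongs, 90 g in all, either side of the peg, 17 mm apart for the stem; nose reaches to 3 mm above the axis, a hanging eye plate's shoulders to 14 mm. It falls by itself and cannot be pushed open from behind
- spring_collar (a joint): travel (m) of the round spring collar, 24 mm in diameter, on the peg behind the flap: 0 free, grows towards the post, hard stop at 0.012. Spring: 1 N at first, 3.5 N at 5 mm, 7 N at 12 mm (friction adds some N). The flap drops in front of the eye plate once the plate has pushed the collar back 8 to 9 mm; let back against the shut flap, the plate holds it at about 5 mm
- kiln_post_1: bystander, loose: upright clay post 34 x 34 x 76 mm, origin under its centre
- crucible_small: bystander, loose: small clay crucible, 61 mm in diameter, 60 mm tall, origin under its centre
Things that resemble listed ones, but are neither listed nor needed, are in the scene too. There is more than one size of the counterweight; the one meant has the size given above.

How it is judged:
On the way, in this order (a step that is already met when the one before it is completed fails the run):
1. the eye, on the peg, lifts the flap (value of joint keeper_flap above 0.1 rad and x of eye_top in the frame of stand above -0.17 m and z of eye_top in the frame of stand between 0.105 and 0.125 m and y of eye_top in the frame of stand between -0.01 and 0.01 m), for 0.05 s.
2. the flap has dropped and the eye holds the collar back (value of joint keeper_flap below 0.05 rad and value of joint spring_collar above 0.003 m), for 0.2 s.
At the end, for the whole second after the job is handed in: The counterweight hangs at rest by its eye on the peg (eye edge within 5 mm of the peg top in height, 8 mm sideways), leaning under 0.25 rad; flap down (under 0.05 rad), and the eye trapped behind it holds the spring collar back over 3 mm (all of step 2 and z of eye_top in the frame of stand between 0.105 and 0.115 m and y of eye_top in the frame of stand between -0.008 and 0.008 m and angle between counterweight's own z axis and vertical below 0.25 rad and linear speed of counterweight below 0.03 m/s); the robot touches nothing.
It fails at once if the counterweight is pressed or dropped on the stand with more than 20 N (contact force between counterweight and stand above 20 N).
It fails at once if the stand is struck by the arm (contact force between any of the arm, the fingers and stand above 10 N).
It fails at once if a bystander is moved (distance of any of kiln_post_1, crucible_small from where it was at the start of the episode above 0.02 m).
It also fails if it takes over 72 s, if anything falls off the work surface, if the arm or the gripper's body presses on something with over 40 N, if the wrist force passes 120 N, or if a joint passes its speed limit or range.

## Working session

There is one attempt and no reset: what is moved stays moved. The work goes in short steps, Python scripts to look and compute and a shell command to move; the robot and the scene stay as the last step left them, time stands still between calls to the robot, and variables do not carry over. Pictures are saved under pics/ and viewed, and the job is handed in when it is done.

```bash
mkdir -p pics; ls; cat > h.py <<'E'
from station import *
import numpy as np, cv2
from scipy.spatial.transform import Rotation as R
def shot(n,f):
    m=camera_model(n); p,d=read_camera(n); cv2.imwrite('pics/'+f+'.png',p[:,:,::-1]); np.savez('pics/'+f+'.npz',p=p,d=d,K=m['intrinsics'],T=m['world_to_cam'])
def load(f):
    z=np.load('pics/'+f+'.npz'); return z['p'],z['d'],z['K'],z['T']
def cloud(f):
    p,d,K,T=load(f); K=np.array(K);T=np.array(T)
    v,u=np.mgrid[0:d.shape[0],0:d.shape[1]]
    c=np.stack([(u-K[0,2])/K[0,0]*d,(v-K[1,2])/K[1,1]*d,d],-1)
    w=(c-T[:3,3])@T[:3,:3]; w[d==0]=np.nan
    return w
def px(f,X):
    p,d,K,T=load(f); c=np.array(T)[:3,:3]@np.array(X)+np.array(T)[:3,3]; q=np.array(K)@c; return q[:2]/q[2]
E
python3 - <<'E'
from h import *
print(read_state())
for n in ['scene','side','wrist']: shot(n,n+'0')
for n in ['scene','side','wrist']:
    m=camera_model(n); T=np.array(m['world_to_cam']); print(n,-T[:3,:3].T@T[:3,3],T[:3,:3].round(2).tolist())
E
```

```text
pics
{'time_s': 0.0, 'joint_pos': array([ 1.08398588e+00,  2.87189326e-01,  1.57816638e+00,  2.12007309e-05,
        1.27862049e+00, -1.50019086e-01]), 'dq': array([-9.39702482e-04,  3.80507857e-05, -7.99053281e-04, -2.92891593e-05,
        2.73952478e-03,  1.14612633e-03]), 'effort': array([-1.44711201e-03, -4.05986094e+01, -2.92620367e+01, -2.12597820e-04,
        5.89569230e-03, -3.73739823e-06]), 'eef_pos': array([0.22275432, 0.63654458, 0.2519371 ]), 'tcp_rot': array([-1.72932675,  1.5684127 , -2.06612424]), 'contact_force': array([0.21104838, 1.06197519, 0.02948901]), 'wrist_torque': array([ 0.04121419,  0.01644352, -0.00831141]), 'opening': 0.08520791425522636}
scene [ 0.21989566 -0.31180096  0.76621423] [[0.67, -0.74, -0.02], [-0.56, -0.49, -0.67], [0.49, 0.46, -0.74]]
side [1.16271634 0.39457343 0.74668621] [[-0.53, 0.85, 0.0], [0.62, 0.39, -0.69], [-0.58, -0.36, -0.73]]
wrist [0.16060589 0.65997823 0.37259263] [[0.33, 0.94, -0.0], [0.91, -0.32, 0.26], [0.25, -0.09, -0.97]]
```

View pics/scene0.png

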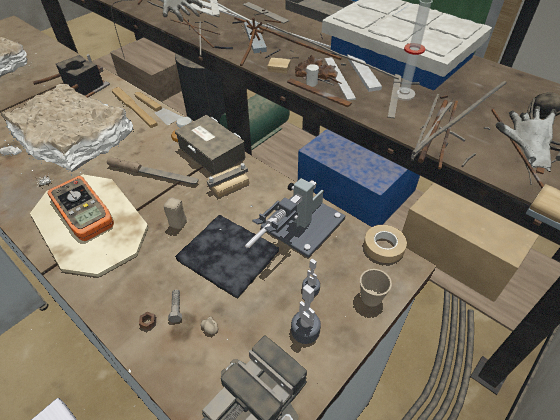

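View pics/side0.png

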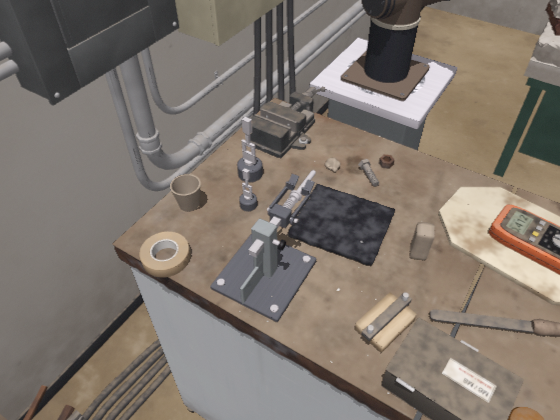

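View pics/wrist0.png

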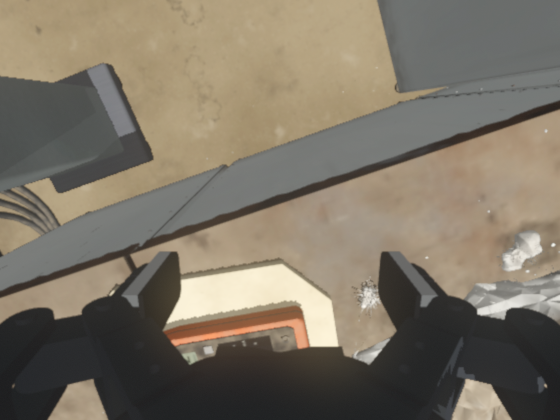

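Candidates are two counterweights in the scene view: the larger at about (305,320), the smaller behind it at about (311,285). I'll measure both, and the stand.

```bash
python3 - <<'E'
from h import *
for f,boxes in [('scene0',dict(big=(288,280,325,345),small=(298,258,322,300),stand=(240,175,345,255),post=(290,175,325,235),kiln=(162,195,190,235),cruc=(355,265,395,310))),('side0',dict(big=(235,115,265,182),small=(238,165,260,212),stand=(210,165,320,315),cruc=(170,170,205,212)))]:
    w=cloud(f);p=load(f)[0]
    for k,(a,b,c,d) in boxes.items():
        q=w[b:d,a:c].reshape(-1,3); q=q[~np.isnan(q[:,0])]
        print(f,k)
        for lo,hi in [(.006,.02),(.02,.045),(.045,.08),(.08,.1),(.1,.116),(.116,.131),(.131,.16),(.16,.25)]:
            s=q[(q[:,2]>lo)&(q[:,2]<hi)]
            if len(s)>3: print(lo,hi,len(s),np.median(s,0).round(4),s.min(0).round(3),s.max(0).round(3))
    im=cv2.imread(f'pics/{f}.png')
    r=im[165:350,230:400] if f=='scene0' else im[105:320,160:330]
    cv2.imwrite(f'pics/{f}_c.png',cv2.resize(r,None,fx=3.4 if f=='scene0' else 2.7,fy=3.2 if f=='scene0' else 2.7,interpolation=cv2.INTER_CUBIC))
E
```

```text
scene0 big
0.006 0.02 124 [ 0.5197 -0.0963  0.0131] [ 0.506 -0.116  0.006] [ 0.621 -0.022  0.02 ]
0.02 0.045 660 [ 0.5285 -0.0901  0.0333] [ 0.506 -0.116  0.02 ] [ 0.63  -0.02   0.045]
0.045 0.08 146 [ 0.5321 -0.0898  0.0625] [ 0.53  -0.104  0.045] [ 0.613 -0.046  0.08 ]
0.08 0.1 89 [ 0.5323 -0.0916  0.0908] [ 0.53  -0.104  0.081] [ 0.537 -0.074  0.1  ]
0.1 0.116 16 [ 0.5309 -0.0908  0.1062] [ 0.53  -0.092  0.101] [ 0.539 -0.086  0.116]
0.116 0.131 36 [ 0.5292 -0.0919  0.1253] [ 0.527 -0.098  0.119] [ 0.539 -0.08   0.131]
0.131 0.16 139 [ 0.5306 -0.0904  0.1495] [ 0.528 -0.098  0.131] [ 0.54  -0.079  0.154]
scene0 small
0.006 0.02 31 [ 0.6101 -0.0542  0.0136] [ 0.6   -0.056  0.006] [ 0.621 -0.019  0.02 ]
0.02 0.045 148 [ 0.6124 -0.0406  0.0243] [ 0.599 -0.056  0.021] [ 0.631 -0.02   0.045]
0.045 0.08 64 [ 0.613  -0.039   0.0595] [ 0.611 -0.048  0.045] [ 0.617 -0.027  0.08 ]
0.08 0.1 40 [ 0.6112 -0.04    0.092 ] [ 0.609 -0.044  0.081] [ 0.618 -0.032  0.1  ]
0.1 0.116 18 [ 0.614  -0.0379  0.1014] [ 0.61  -0.043  0.101] [ 0.617 -0.033  0.103]
0.116 0.131 19 [ 0.5294 -0.0851  0.1269] [ 0
[... 2965 characters left out ...]
109  0.02 ] [0.819 0.142 0.045]
0.045 0.08 485 [0.7527 0.0941 0.0556] [ 0.612 -0.048  0.045] [0.82  0.109 0.08 ]
0.08 0.1 196 [0.7337 0.1    0.0928] [ 0.612 -0.043  0.08 ] [0.778 0.116 0.1  ]
0.1 0.116 1147 [0.6799 0.0915 0.1105] [ 0.554 -0.042  0.1  ] [0.78  0.128 0.116]
0.116 0.131 661 [0.6789 0.0913 0.1208] [0.596 0.059 0.116] [0.755 0.112 0.131]
0.131 0.16 261 [0.7403 0.0907 0.133 ] [0.725 0.071 0.131] [0.754 0.108 0.136]
side0 cruc
0.006 0.02 95 [ 0.6904 -0.1295  0.0146] [ 0.659 -0.164  0.006] [ 0.704 -0.118  0.02 ]
0.02 0.045 377 [ 0.6772 -0.1467  0.0332] [ 0.654 -0.169  0.02 ] [ 0.709 -0.115  0.045]
0.045 0.08 395 [ 0.679  -0.1456  0.0552] [ 0.651 -0.174  0.045] [ 0.711 -0.111  0.064]
```

View pics/scene0_c.png

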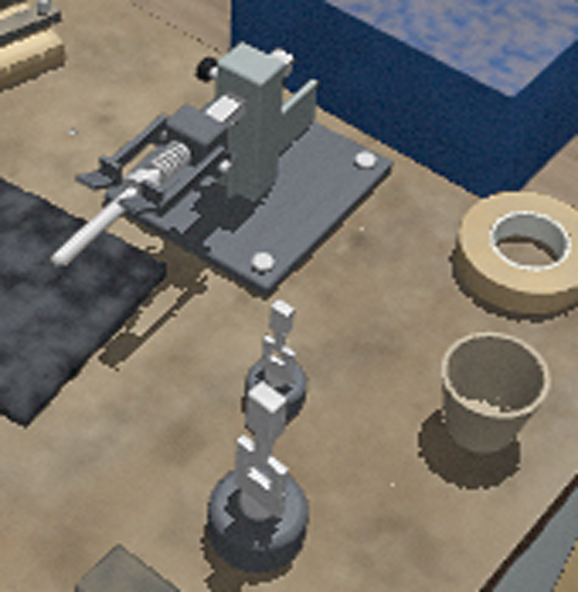

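View pics/side0_c.png

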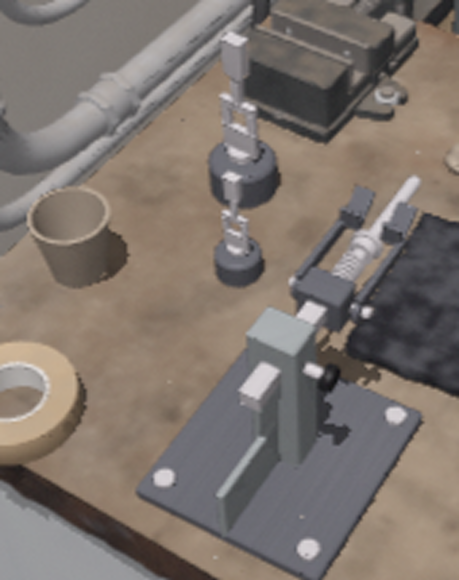

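```bash
python3 - <<'E'
from h import *
def pts(f,b):
    w=cloud(f)[b[1]:b[3],b[0]:b[2]].reshape(-1,3); return w[~np.isnan(w[:,0])]
B={'scene0':((288,280,325,345),(240,175,345,255)),'side0':((235,115,265,182),(250,165,320,315))}
tops=[];plates=[];posts=[];pegs=[];bodies=[]
for f,(b,s) in B.items():
    q=pts(f,b); near=np.hypot(q[:,0]-.535,q[:,1]+.088)<.035; q=q[near]
    t=q[q[:,2]>.149]; r=cv2.minAreaRect((t[:,:2]*1000).astype(np.float32)); print(f,'tabtop',len(t),t[:,2].max().round(4),r)
    t=q[(q[:,2]>.122)]; r=cv2.minAreaRect((t[:,:2]*1000).astype(np.float32)); print(f,'tab',r)
    t=q[(q[:,2]>.045)&(q[:,2]<.094)]; r=cv2.minAreaRect((t[:,:2]*1000).astype(np.float32)); print(f,'plate',r); plates.append(t)
    bd=q[(q[:,2]<.036)]; r=cv2.minEnclosingCircle((bd[bd[:,2]>.03][:,:2]*1000).astype(np.float32)); print('body top circ',r)
    q=pts(f,s); t=q[(q[:,2]>.1305)&(q[:,2]<.15)&(q[:,0]>.71)]; r=cv2.minAreaRect((t[:,:2]*1000).astype(np.float32)); print(f,'post top',len(t),np.median(t[:,2]).round(4),r)
    t=q[(q[:,2]>.102)&(q[:,2]<.114)&(q[:,0]<.59)&(q[:,1]>.03)]; pegs.append(t); print('peg',len(t),t.min(0),t.max(0),np.median(t,0))
    bp=q[(abs(q[:,2]-.0125)<.004)&(q[:,0]>.64)&(q[:,1]>.0)];r=cv2.minAreaRect((bp[:,:2]*1000).astype(np.float32)); print('base',r)
P=np.vstack(pegs)
for f,t in zip(B,pegs):
    # crest
    e=np.polyfit(t[:,0],t[:,1],1); print(f,'peg line y at .551,.737:',np.polyval(e,[.551,.737]),'yaw',np.arctan(e[0]))
    
E
```

```text
scene0 tabtop 72 0.1542 ((534.2528686523438, -88.36402893066406), (17.155054092407227, 11.807784080505371), 89.23321533203125)
scene0 tab ((533.8016967773438, -88.99945068359375), (18.473655700683594, 13.11732006072998), 84.87657165527344)
scene0 plate ((533.9606323242188, -88.48829650878906), (31.990964889526367, 7.277620792388916), 87.81841278076172)
body top circ ((533.396728515625, -88.71792602539062), 27.708173751831055)
scene0 post top 156 0.1336 ((737.0283203125, 87.74900817871094), (27.935033798217773, 35.02396011352539), 6.404383659362793)
peg 90 [0.55080277 0.07446032 0.1024478 ] [0.5890427  0.08428183 0.1124907 ] [0.56969567 0.07784734 0.10929902]
base ((711.681640625, 133.0858917236328), (171.47509765625, 275.0600280761719), 18.85476303100586)
side0 tabtop 38 0.1538 ((537.1516723632812, -87.95333099365234), (19.633411407470703, 13.101215362548828), 70.25850677490234)
side0 tab ((536.4338989257812, -87.19108581542969), (19.94005584716797, 14.819665908813477), 84.64456176757812)
side0 plate ((535.8984375, -87.73390197753906), (35.36842727661133, 10.492256164550781), 89.3911361694336)
body top circ ((537.7059326171875, -86.95704650878906), 27.2458553314209)
side0 post top 271 0.133 ((739.5043334960938, 89.53543853759766), (28.635448455810547, 35.79734420776367), 1.671568751335144)
peg 62 [0.5544621  0.07620681 0.1024355 ] [0.58964338 0.08626236 0.11271953] [0.57008396 0.08182284 0.10926723]
base ((723.6521606445312, 118.81202697753906), (181.1030731201172, 121.81748962402344), 34.81273651123047)
scene0 peg line y at .551,.737: [0.07740185 0.08758749] yaw 0.054706867922552804
side0 peg line y at .551,.737: [0.08175989 0.08053721] yaw -0.006573415428979652
```

Crops confirm: the near one at scene (305,320) is 152–154 mm tall with a 55 mm body, which fits. The one at (311,285) is only about 103 mm tall, so it is the decoy. The peg tip is at scene (248,247). The stand yaw is about 3° and the weight yaw about −2°.

```bash
cat >> h.py <<'E'
def tool():
    s=read_state(); return np.array(s['eef_pos']),R.from_euler('xyz',s['tcp_rot']).as_matrix(),s
def plan(target,yawy):
    """target tcp; tool x down, tool y at world yaw yawy (deg). gives slide (m, tool axes now) and rotvec"""
    p,M,s=tool(); y=np.array([np.cos(np.radians(yawy)),np.sin(np.radians(yawy)),0]); x=np.array([0,0,-1.]); G=np.stack([x,y,np.cross(x,y)],1)
    rv=R.from_matrix(M.T@G).as_rotvec()
    d=np.array(target)-p
    print('t',s['time_s'],'pos',p.round(4),'rv deg',np.degrees(rv).round(2),'turn',(rv/(np.pi/2)).round(4),'slide now-axes',(M.T@d/.4).round(4),'slide goal-axes',(G.T@d/.4).round(4),'F',np.round(s['contact_force'],2),'open',round(s['opening'],4))
E
python3 - <<'E'
from h import *
p,M,s=tool(); print(M.round(3))
plan([.535,-.088,.26],-2); plan([.535,-.088,.26],178)
E
```

```text
[[-0.001  0.331  0.944]
 [-0.002  0.944 -0.331]
 [-1.    -0.002 -0.   ]]
t 0.15 pos [0.2228 0.6367 0.2522] rv deg [7.27e+01 5.00e-02 1.00e-01] turn [8.078e-01 6.000e-04 1.100e-03] slide now-axes [-0.0171 -1.4519  1.3354] slide goal-axes [-0.0194  0.8432  1.7833] F [0.11 0.65 0.46] open 0.0852
t 0.15 pos [0.2228 0.6367 0.2522] rv deg [-1.073e+02 -1.100e-01  6.000e-02] turn [-1.1922e+00 -1.2000e-03  6.0000e-04] slide now-axes [-0.0171 -1.4519  1.3354] slide goal-axes [-0.0194 -0.8432 -1.7833] F [0.11 0.65 0.46] open 0.0852
```

```bash
python3 -m pendant '[{"turn":[0.101,0,0],"slide":[0,0,0],"gripper":1},{"turn":[0.101,0,0],"slide":[0,0,0],"gripper":1},{"turn":[0.101,0,0],"slide":[0,0,0],"gripper":1},{"turn":[0.101,0,0],"slide":[0,0,0],"gripper":1},{"turn":[0.101,0,0],"slide":[0,0,0],"gripper":1},{"turn":[0.101,0,0],"slide":[0,0,0],"gripper":1},{"turn":[0.101,0,0],"slide":[0,0,0],"gripper":1},{"turn":[0.101,0,0],"slide":[0,0,0],"gripper":1}]' 60
python3 -m pendant '[{"turn":[0,0,0],"slide":[0,0.0625,0.137],"gripper":1},{"turn":[0,0,0],"slide":[0,0.0625,0.137],"gripper":1},{"turn":[0,0,0],"slide":[0,0.0625,0.137],"gripper":1},{"turn":[0,0,0],"slide":[0,0.0625,0.137],"gripper":1},{"turn":[0,0,0],"slide":[0,0.0625,0.137],"gripper":1},{"turn":[0,0,0],"slide":[0,0.0625,0.137],"gripper":1},{"turn":[0,0,0],"slide":[0,0.0625,0.137],"gripper":1},{"turn":[0,0,0],"slide":[0,0.0625,0.137],"gripper":1},{"turn":[0,0,0],"slide":[0,0,0],"gripper":1},{"turn":[0,0,0],"slide":[0,0,0],"gripper":1}]'
python3 - <<'E'
from h import *
plan([.535,-.088,.25],-2)
shot('wrist','wrist1')
E
```

```text
time_s: 1.15
eef_pos: [0.2229, 0.6368, 0.2527]
tcp_rot: [-0.466, 1.57, -2.077]
contact_force: [-0.6, 0.1, 0.6]
opening: 0.0853
time_s: 2.4
eef_pos: [0.4073, 0.1918, 0.2531]
tcp_rot: [-2.078, 1.57, 2.599]
contact_force: [0.4, 0.4, 0.5]
opening: 0.0851
t 2.4 pos [0.4073 0.1918 0.2531] rv deg [-0.08 -0.02  0.03] turn [-0.0009 -0.0002  0.0004] slide now-axes [0.0074 0.3443 0.6874] slide goal-axes [0.0078 0.3434 0.6879] F [0.39 0.44 0.52] open 0.0851
```

View pics/wrist1.png

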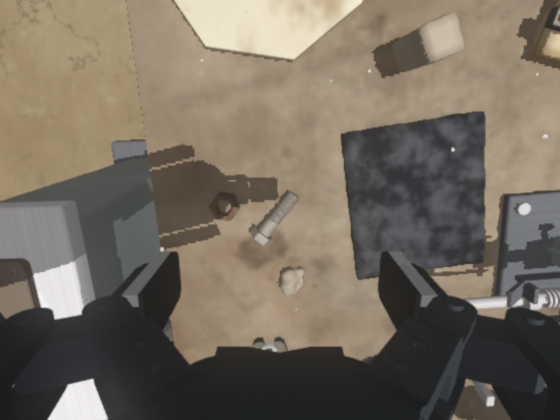

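The wrist view shows the peg at right (500,300); the fingers spread along world x. Moving over the weight.

```bash
python3 -m pendant '[{"turn":[0,0,0],"slide":[0,0.062,0.13],"gripper":1},{"turn":[0,0,0],"slide":[0,0.062,0.13],"gripper":1},{"turn":[0,0,0],"slide":[0,0.062,0.13],"gripper":1},{"turn":[0,0,0],"slide":[0,0.062,0.13],"gripper":1},{"turn":[0,0,0],"slide":[0,0.062,0.12],"gripper":1},{"turn":[0,0,0],"slide":[0,0.034,0.048],"gripper":1},{"turn":[0,0,0],"slide":[0,0,0],"gripper":1},{"turn":[0,0,0],"slide":[0,0,0],"gripper":1}]'
python3 - <<'E'
from h import *
plan([.535,-.088,.143],-2)
shot('wrist','wrist2')
E
```

```text
time_s: 3.45
eef_pos: [0.535, -0.086, 0.253]
tcp_rot: [-2.277, 1.569, 2.402]
contact_force: [0.2, 0.3, 0.9]
opening: 0.0856
t 3.45 pos [ 0.535 -0.086  0.253] rv deg [ 0.11 -0.05  0.06] turn [ 0.0013 -0.0006  0.0007] slide now-axes [0.2749 0.0005 0.0052] slide goal-axes [2.749e-01 2.000e-04 4.900e-03] F [0.19 0.35 0.88] open 0.0856
```

View pics/wrist2.png

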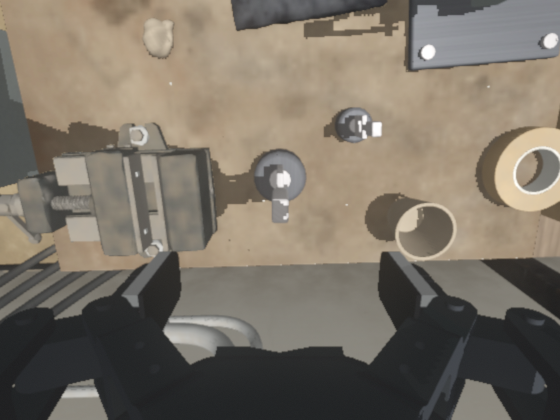

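```bash
python3 - <<'E'
from h import *
w=cloud('wrist2')[150:225,250:312].reshape(-1,3); w=w[~np.isnan(w[:,0])]
for lo,hi in [(.148,.17),(.12,.17),(.045,.095),(.028,.038)]:
    t=w[(w[:,2]>lo)&(w[:,2]<hi)]; print(lo,len(t),t.min(0).round(4),t.max(0).round(4),cv2.minAreaRect((t[:,:2]*1000).astype(np.float32)))
p,d,K,T=load('wrist2')
i=cv2.resize(p[140:235,230:330],None,fx=6,fy=6,interpolation=cv2.INTER_CUBIC); cv2.imwrite('pics/w2c.png',i[:,:,::-1])
E
```

```text
0.148 418 [ 0.5298 -0.095   0.148 ] [ 0.5415 -0.0767  0.1532] ((535.7627563476562, -85.92630004882812), (18.25302505493164, 11.397013664245605), 87.8790054321289)
0.12 556 [ 0.5298 -0.095   0.1204] [ 0.542  -0.0766  0.1532] ((535.892822265625, -85.86116027832031), (18.388050079345703, 11.918500900268555), 88.6057357788086)
0.045 155 [ 0.5324 -0.0824  0.0488] [ 0.5394 -0.0697  0.0946] ((535.8633422851562, -76.01502227783203), (6.952237606048584, 12.729524612426758), 0.4155654013156891)
0.028 1526 [ 0.5085 -0.1111  0.028 ] [ 0.5634 -0.0583  0.0373] ((535.925048828125, -84.60548400878906), (52.355125427246094, 54.97270965576172), 88.00371551513672)
```

View pics/w2c.png

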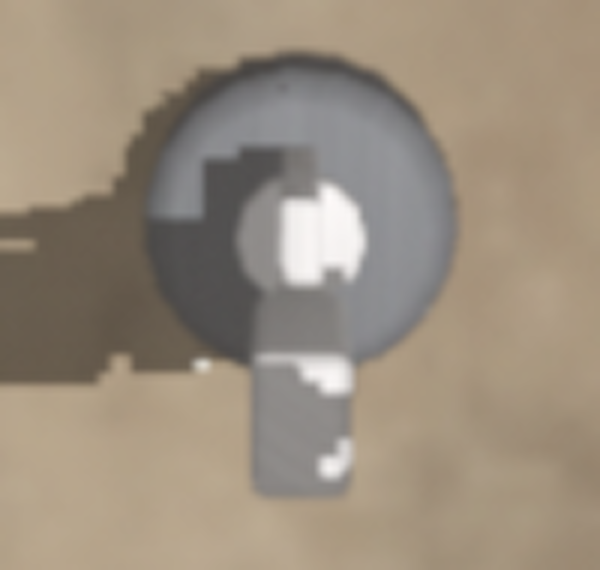

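The crop at wrist (280,215) shows the tab with its plate aligned to the jaws. It measures 18×12 mm at (0.536,−0.086), yaw −2°, top at 0.152 m. Descending and gripping.

```bash
python3 -m pendant '[{"turn":[0,0,0],"slide":[0.06,0.002,0.001],"gripper":1},{"turn":[0,0,0],"slide":[0.06,0,0],"gripper":1},{"turn":[0,0,0],"slide":[0.06,0,0],"gripper":1},{"turn":[0,0,0],"slide":[0.05,0,0],"gripper":0.6},{"turn":[0,0,0],"slide":[0.045,0,0],"gripper":0.4},{"turn":[0,0,0],"slide":[0,0,0],"gripper":0.3},{"turn":[0,0,0],"slide":[0,0,0],"gripper":0.3},{"turn":[0,0,0],"slide":[0,0,0],"gripper":0.3}]' 60
python3 - <<'E'
from h import *
plan([.536,-.087,.143],-2)
shot('wrist','wrist3'); shot('side','side3')
E
```

```text
time_s: 4.5
eef_pos: [0.5368, -0.0886, 0.1445]
tcp_rot: [1.254, 1.569, -0.352]
contact_force: [-0.8, -0.7, 0.3]
opening: 0.0256
t 4.5 pos [ 0.5368 -0.0886  0.1445] rv deg [-0.01  0.04 -0.12] turn [-0.0001  0.0004 -0.0013] slide now-axes [ 0.0038 -0.0022 -0.0039] slide goal-axes [ 0.0039 -0.0022 -0.0039] F [-0.77 -0.7   0.27] open 0.0256
```

View pics/side3.png

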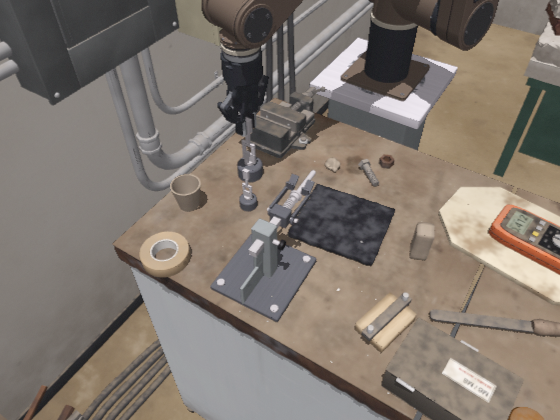

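View pics/wrist3.png

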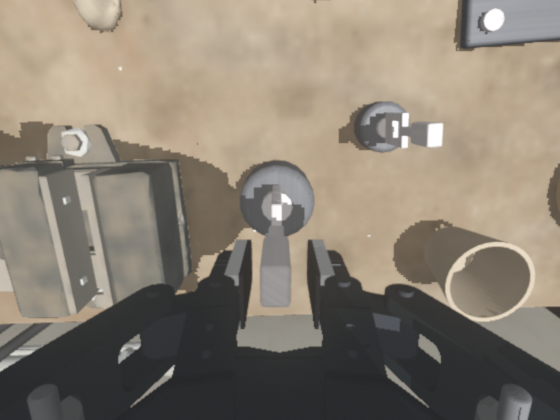

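Tab sits between the pads at wrist (276,275). Closing on it.

```bash
python3 -m pendant '[{"turn":[0,0,0],"slide":[0.003,-0.002,-0.004],"gripper":0.25},{"turn":[0,0,0],"slide":[0,0,0],"gripper":0.2},{"turn":[0,0,0],"slide":[0,0,0],"gripper":0.15},{"turn":[0,0,0],"slide":[0,0,0],"gripper":0},{"turn":[0,0,0],"slide":[0,0,0],"gripper":0},{"turn":[0,0,0],"slide":[0,0,0],"gripper":0},{"turn":[0,0,0],"slide":[0,0,0],"gripper":0}]' 70
python3 - <<'E'
from h import *
plan([.536,-.087,.143],-2)
shot('wrist','wrist4')
E
```

```text
time_s: 5.48
eef_pos: [0.5354, -0.0868, 0.1422]
tcp_rot: [0.692, 1.571, -0.914]
contact_force: [0.0, -0.2, 1.4]
opening: 0.0112
t 5.475 pos [ 0.5354 -0.0868  0.1422] rv deg [-0.02  0.01 -0.01] turn [-0.0002  0.0001 -0.0001] slide now-axes [-0.0019  0.0015  0.0004] slide goal-axes [-0.0019  0.0015  0.0004] F [ 0.03 -0.19  1.4 ] open 0.0112
```

View pics/wrist4.png

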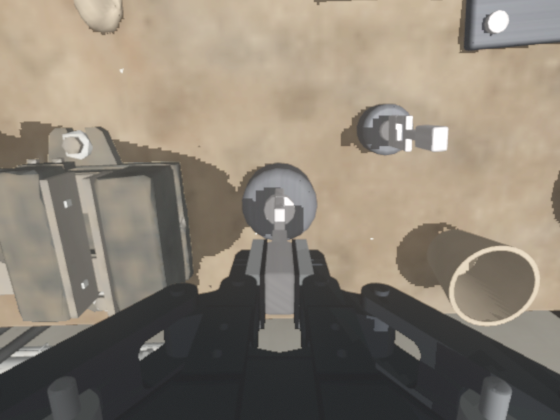

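Gripped (opening 11.2 mm). Lifting 45 mm.

```bash
python3 -m pendant '[{"turn":[0,0,0],"slide":[-0.012,0,0],"gripper":0},{"turn":[0,0,0],"slide":[-0.03,0,0],"gripper":0},{"turn":[0,0,0],"slide":[-0.04,0,0],"gripper":0},{"turn":[0,0,0],"slide":[-0.03,0,0],"gripper":0},{"turn":[0,0,0],"slide":[0,0,0],"gripper":0},{"turn":[0,0,0],"slide":[0,0,0],"gripper":0}]'
python3 - <<'E'
from h import *
plan([.505,.0764,.187],3)
shot('wrist','wrist5')
w=cloud('wrist5')[150:330,225:335].reshape(-1,3); w=w[~np.isnan(w[:,0])]; print(np.nanmin(w[:,2]))
for lo,hi in [(.07,.082),(.05,.07)]:
    t=w[(w[:,2]>lo)&(w[:,2]<hi)]; print(lo,len(t),t.min(0).round(4),t.max(0).round(4)) if len(t) else 0
E
```

```text
time_s: 6.28
eef_pos: [0.5351, -0.0867, 0.1868]
tcp_rot: [-1.899, 1.57, 2.778]
contact_force: [0.1, 0.0, -5.2]
opening: 0.0111
t 6.275 pos [ 0.5351 -0.0867  0.1868] rv deg [-5.02 -0.01  0.03] turn [-0.0558 -0.0001  0.0003] slide now-axes [-0.0005 -0.0895 -0.4048] slide goal-axes [-0.0006 -0.0537 -0.4111] F [ 0.14  0.04 -5.23] open 0.0111
-0.5382821737084899
0.07 3312 [ 0.5081 -0.1124  0.07  ] [ 0.5632 -0.0579  0.082 ]
0.05 230 [ 0.5118 -0.0757  0.0502] [ 0.5614 -0.0578  0.0699]
```

View pics/wrist5.png

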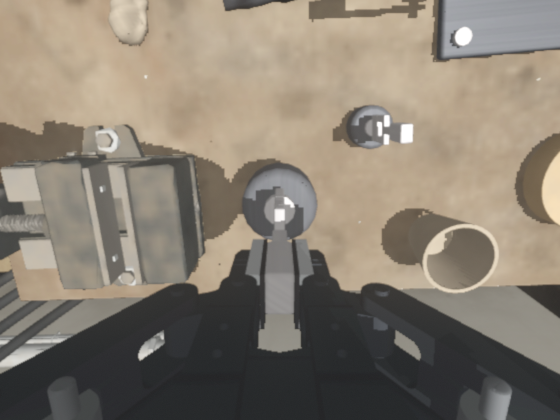

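Held and lifted straight. Turning 5° and moving over to just ahead of the peg tip, a little high.

```bash
python3 -m pendant '[{"turn":[-0.056,0,0],"slide":[0,0,0],"gripper":0},{"turn":[0,0,0],"slide":[0,-0.025,-0.02],"gripper":0},{"turn":[0,0,0],"slide":[0,-0.029,-0.05],"gripper":0},{"turn":[0,0,0],"slide":[0,0,-0.08],"gripper":0},{"turn":[0,0,0],"slide":[0,0,-0.1],"gripper":0},{"turn":[0,0,0],"slide":[0,0,-0.08],"gripper":0},{"turn":[0,0,0],"slide":[0,0,-0.05],"gripper":0},{"turn":[0,0,0],"slide":[0,0,-0.031],"gripper":0},{"turn":[0,0,0],"slide":[0,0,0],"gripper":0},{"turn":[0,0,0],"slide":[0,0,0],"gripper":0}]'
python3 - <<'E'
from h import *
plan([.505,.0764,.1732],3)
for n in ['wrist','scene','side']: shot(n,n+'6')
for n,b in dict(scene=(200,150,360,270),side=(230,150,340,260)).items():
    p=load(n+'6')[0]; f=5
    i=cv2.resize(p[b[1]:b[3],b[0]:b[2]],None,fx=f,fy=f,interpolation=cv2.INTER_CUBIC); cv2.imwrite(f'pics/{n}6c.png',i[:,:,::-1])
E
```

```text
time_s: 7.58
eef_pos: [0.505, 0.0759, 0.1869]
tcp_rot: [-0.212, 1.57, -1.731]
contact_force: [0.6, -0.3, -4.3]
opening: 0.0106
t 7.575 pos [0.505  0.0759 0.1869] rv deg [0.   0.03 0.01] turn [0.     0.0003 0.0001] slide now-axes [ 0.0343  0.0002 -0.0013] slide goal-axes [ 0.0343  0.0002 -0.0013] F [ 0.61 -0.27 -4.31] open 0.0106
```

View pics/wrist6.png

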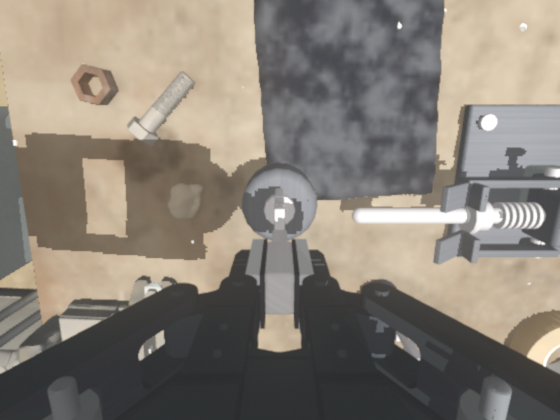

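View pics/scene6c.png

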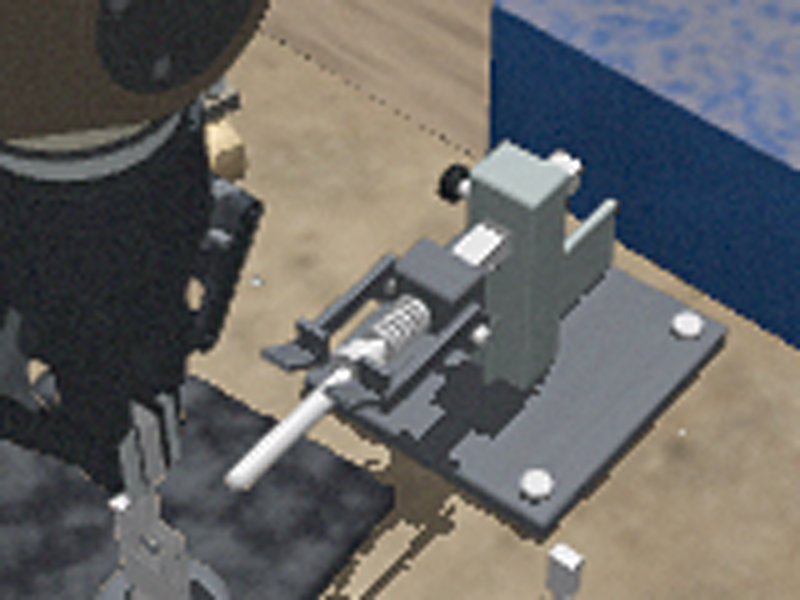

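View pics/side6c.png

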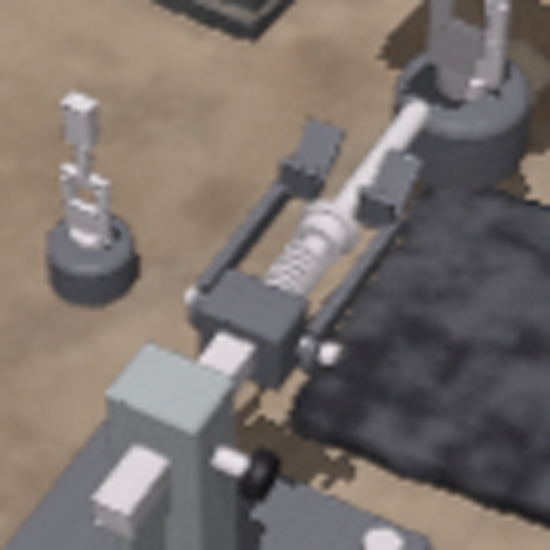

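Wrist view: peg lies level along row 215 from (357,215), so the yaw matches. I'll measure peg y against the weight in this same camera.

```bash
python3 - <<'E'
from h import *
W=cloud('wrist6')
a=np.radians(3); ux=np.array([np.cos(a),np.sin(a)]); uy=np.array([-np.sin(a),np.cos(a)]); o=np.array([.505,.0759])
w=W[195:235,345:440].reshape(-1,3); w=w[(w[:,2]>.098)&(w[:,2]<.12)]
s=(w[:,:2]-o)@ux; l=(w[:,:2]-o)@uy
print('peg tip s',s.min(),'top z',np.percentile(w[:,2],98))
for lo in np.arange(.045,.12,.015):
    m=(s>lo)&(s<lo+.015)
    if m.sum()>5: print(lo.round(3),'lat mid',((l[m].min()+l[m].max())/2).round(4),'width',np.ptp(l[m]).round(4), 'l at top',np.median(l[m][w[m,2]>w[m,2].max()-.0012]).round(4),'zmax',w[m,2].max().round(4))
# weight body
b=W[150:260,230:330].reshape(-1,3); b=b[(b[:,2]>.072)&(b[:,2]<.084)&(np.hypot(b[:,0]-.505,b[:,1]-.076)<.04)]
c=cv2.minEnclosingCircle((b[:,:2]*1000).astype(np.float32)); q=np.array(c[0])/1000-o; print('body',c,q@ux,q@uy)
# flap/collar features along s, region right
f=W[170:270,430:560].reshape(-1,3); sf=(f[:,:2]-o)@ux; lf=(f[:,:2]-o)@uy
for lo in np.arange(.08,.2,.006):
    m=(sf>lo)&(sf<lo+.006)&(f[:,2]>.09)&(abs(lf)<.03)
    if m.sum()>3: print(lo.round(3),'n',m.sum(),'zmax',f[m,2].max().round(4),'l',lf[m].min().round(4),lf[m].max().round(4),'mid z',np.round(np.max(f[m&(abs(lf)<.006),2],initial=0),4))
i=cv2.resize(load('wrist6')[0][150:270,400:560],None,fx=5,fy=5,interpolation=cv2.INTER_CUBIC); cv2.imwrite('pics/w6c.png',i[:,:,::-1])
E
```

```text
peg tip s 0.04688643097499609 top z 0.11052567186779529
0.045 lat mid 0.0036 width 0.0094 l at top 0.0035 zmax 0.1114
0.06 lat mid 0.0036 width 0.0101 l at top 0.0033 zmax 0.1112
0.075 lat mid 0.0036 width 0.0093 l at top 0.0035 zmax 0.1109
0.09 lat mid 0.0035 width 0.0097 l at top 0.0033 zmax 0.1107
body ((505.482666015625, 76.63716888427734), 27.85401725769043) 0.0005205849770966026 0.0007108978324677263
0.092 n 583 zmax 0.1292 l -0.0203 0.0268 mid z 0.1279
0.098 n 473 zmax 0.126 l -0.0199 0.0267 mid z 0.1258
0.104 n 415 zmax 0.1223 l -0.0199 0.0267 mid z 0.1206
0.11 n 1156 zmax 0.1269 l -0.0213 0.0282 mid z 0.1263
0.116 n 749 zmax 0.1268 l -0.0218 0.0284 mid z 0.1263
0.122 n 273 zmax 0.1169 l -0.0214 0.0284 mid z 0.1169
0.128 n 390 zmax 0.1162 l -0.0216 0.0283 mid z 0.1155
0.134 n 431 zmax 0.1164 l -0.0218 0.0283 mid z 0.1139
0.14 n 586 zmax 0.1168 l -0.0212 0.0284 mid z 0.1143
0.146 n 431 zmax 0.1162 l -0.0217 0.0285 mid z 0.1142
0.152 n 547 zmax 0.1162 l -0.0214 0.0282 mid z 0.1143
0.158 n 481 zmax 0.1161 l -0.0215 0.0283 mid z 0.1147
0.164 n 1666 zmax 0.1208 l -0.0214 0.03 mid z 0.1208
0.17 n 252 zmax 0.1196 l -0.027 0.03 mid z 0.1173
0.176 n 10 zmax 0.1147 l -0.0211 0.0201 mid z 0.0
```

View pics/w6c.png

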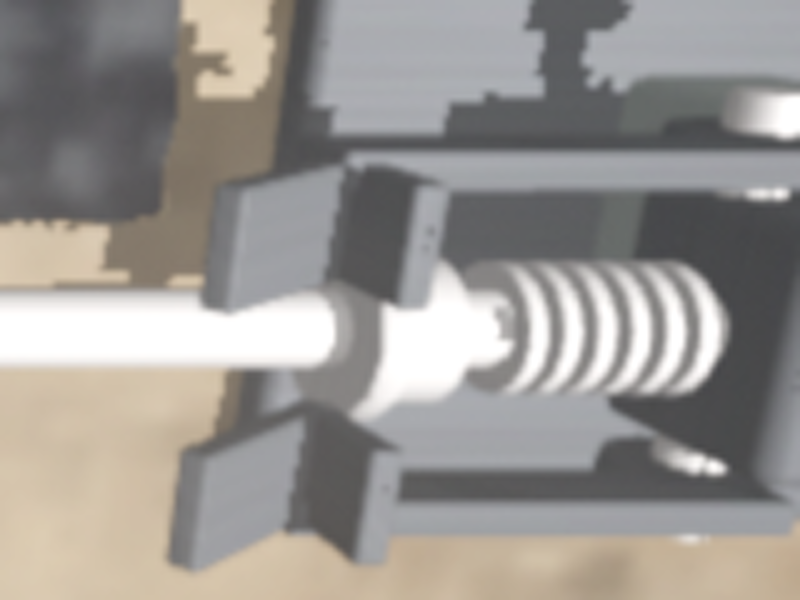

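The peg lies 3.5 mm to the tool's +lateral side and the weight 0.7 mm, so I correct by about 2.9 mm. The flap bars agree (mid +3.45 mm). Along the peg from the current pose: tip 47 mm, ramps 93, keeper inner face 119, collar 120, head face 167, all consistent with the description. Lowering and approaching to 5 mm short of the tip.

```bash
python3 -m pendant '[{"turn":[0,0,0],"slide":[0.017,0,-0.0073],"gripper":0},{"turn":[0,0,0],"slide":[0.017,0,0],"gripper":0},{"turn":[0,0,0],"slide":[0,0.03,0],"gripper":0},{"turn":[0,0,0],"slide":[0,0.04,0],"gripper":0},{"turn":[0,0,0],"slide":[0,0.025,0],"gripper":0},{"turn":[0,0,0],"slide":[0,0,0],"gripper":0},{"turn":[0,0,0],"slide":[0,0,0],"gripper":0}]'
cat >> h.py <<'E'
def st():
    p,M,s=tool(); a=np.radians(3); d=p[:2]-np.array([.505,.0759]); F=np.array(s['contact_force'])
    ux=np.array([np.cos(a),np.sin(a)]);uy=np.array([-ux[1],ux[0]])
    print('t',s['time_s'],'s %.4f lat %.4f tcpz %.4f eyetop %.4f'%(d@ux,d@uy,p[2],p[2]-.0602),'F s,l,z',(F[:2]@ux).round(2),(F[:2]@uy).round(2),F[2].round(2),'open',round(s['opening'],4))
def crop(f,b,sc):
    i=cv2.resize(load(f)[0][b[1]:b[3],b[0]:b[2]],None,fx=sc,fy=sc,interpolation=cv2.INTER_CUBIC); cv2.imwrite(f'pics/{f}c.png',i[:,:,::-1])
E
python3 - <<'E'
from h import *
st()
for n in ['wrist','side']: shot(n,n+'7')
crop('wrist7',(200,150,400,290),4); crop('side7',(230,140,350,230),6)
E
```

```text
time_s: 8.6
eef_pos: [0.5427, 0.0812, 0.1731]
tcp_rot: [-1.633, 1.57, 3.132]
contact_force: [-0.3, -1.2, -4.3]
opening: 0.0109
t 8.6 s 0.0379 lat 0.0033 tcpz 0.1731 eyetop 0.1129 F s,l,z -0.34 -1.19 -4.26 open 0.0109
```

View pics/wrist7c.png

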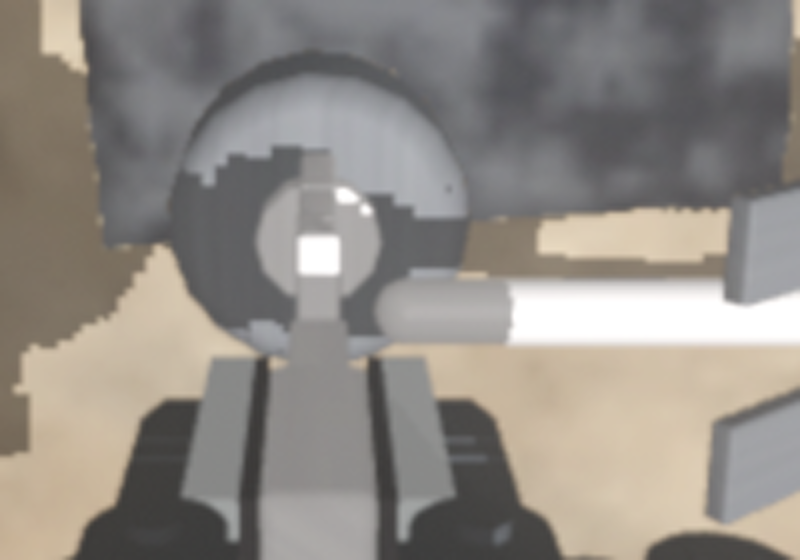

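View pics/side7c.png

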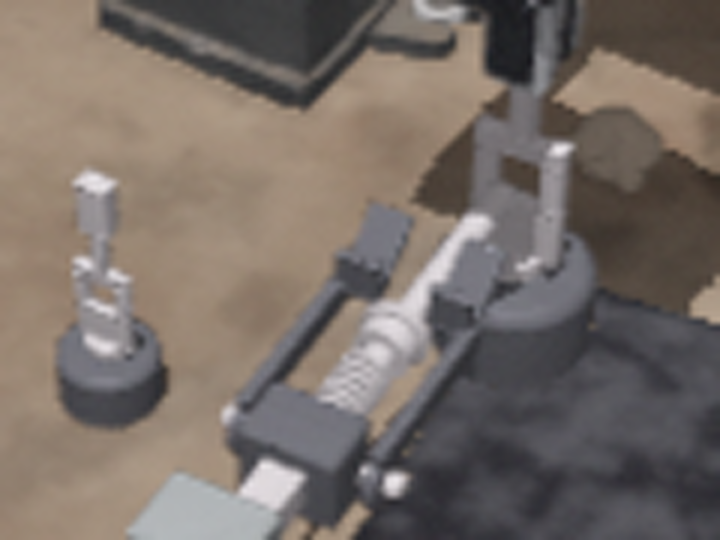

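```bash
python3 - <<'E'
from h import *
a=np.radians(3); ux=np.array([np.cos(a),np.sin(a)]); uy=np.array([-ux[1],ux[0]]); o=np.array([.505,.0759])
W=cloud('wrist7'); 
def lat(w): return (w[:,:2]-o)@ux,(w[:,:2]-o)@uy
w=W[210:240,300:380].reshape(-1,3); w=w[(w[:,2]>.098)&(w[:,2]<.12)]; s,l=lat(w); print('peg',s.min(),(l.min()+l.max())/2,w[:,2].max(),np.ptp(l))
b=W[150:260,230:330].reshape(-1,3); b=b[(b[:,2]>.055)&(b[:,2]<.07)]; s,l=lat(b); k=np.abs(l)<.04; b=b[k];c=cv2.minEnclosingCircle((b[:,:2]*1000).astype(np.float32)); print('body',c[1],lat(np.array([c[0]])/1000), np.percentile(b[:,2],90))
t=W[230:330,262:300].reshape(-1,3); t=t[t[:,2]>.14]; s,l=lat(t); print('tab',s.min(),s.max(),l.min(),l.max(),t[:,2].max())
for n in ['side','scene']:
    pass
W=cloud('side7'); q=W[155:195,300:330].reshape(-1,3); 
for lo,hi in [(.092,.13),(.113,.127),(.085,.092)]:
    m=(q[:,2]>lo)&(q[:,2]<hi)&(q[:,0]<.56); s,l=lat(q[m]); print('side plate',lo,m.sum(),s.min(),s.max(),l.min(),l.max())
w=q; 
E
```

```text
peg 0.050411529010148635 0.003565968890102119 0.11142503826988691 0.010176387384239606
body 27.880882263183594 (array([0.03835332]), array([0.00421665])) 0.06515487589995854
tab 0.03060158724007045 0.04709982096200786 -0.006724335819816846 0.016694382990050837 0.1896287370120259
side plate 0.092 184 0.033562833769960526 0.054861821910819446 -0.014094341632545887 0.018686786973781625
side plate 0.113 82 0.033562833769960526 0.04398831348352171 -0.013479294321335841 0.018407399051186574
side plate 0.085 25 0.03677173873144919 0.04379384983798922 -0.013071123658058856 0.01830127580406912
```

Aligned: peg lateral 3.6 mm, body 4.2 mm (eye clearance ±3), body top 65 mm as expected. Threading on slowly.

```bash
python3 -m pendant '[{"turn":[0,0,0],"slide":[0,0.01,0.0012],"gripper":0},{"turn":[0,0,0],"slide":[0,0.015,0],"gripper":0},{"turn":[0,0,0],"slide":[0,0.015,0],"gripper":0},{"turn":[0,0,0],"slide":[0,0.015,0],"gripper":0},{"turn":[0,0,0],"slide":[0,0,0],"gripper":0},{"turn":[0,0,0],"slide":[0,0,0],"gripper":0}]'
python3 - <<'E'
from h import *
st()
for n in ['wrist','side','scene']: shot(n,n+'8')
crop('wrist8',(200,150,400,290),4); crop('side8',(230,140,350,230),6);crop('scene8',(215,160,335,250),6)
E
```

```text
time_s: 9.45
eef_pos: [0.5647, 0.0819, 0.1731]
tcp_rot: [-1.647, 1.57, 3.118]
contact_force: [-1.0, 0.2, -5.4]
opening: 0.011
t 9.45 s 0.0600 lat 0.0029 tcpz 0.1731 eyetop 0.1129 F s,l,z -0.95 0.21 -5.37 open 0.011
```

View pics/wrist8c.png

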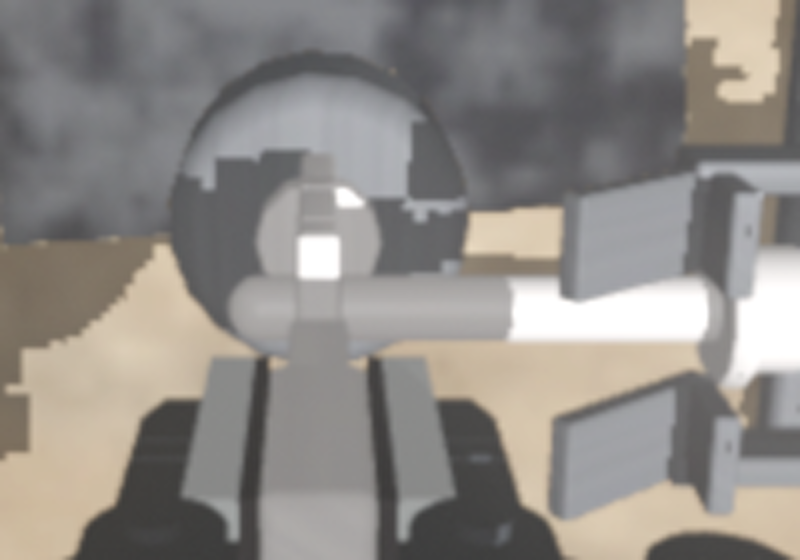

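View pics/side8c.png

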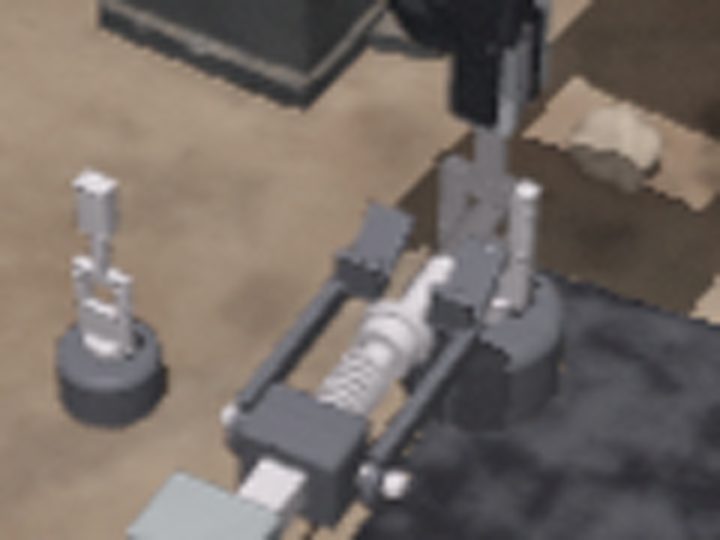

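View pics/scene8c.png

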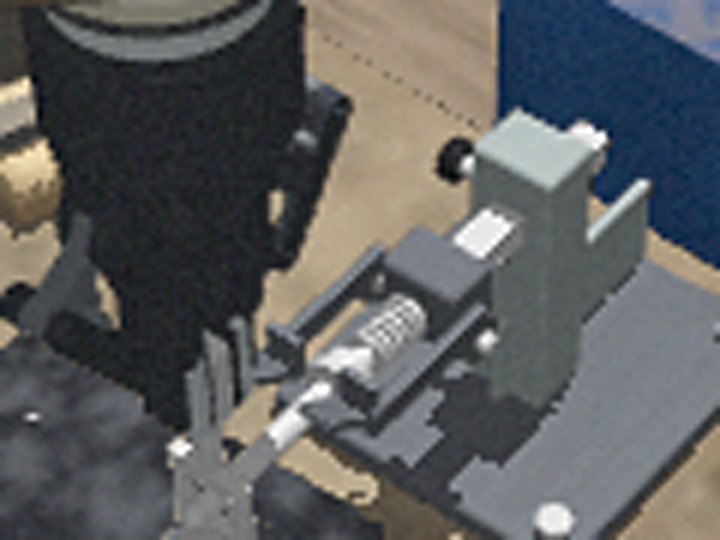

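Peg is through the eye with no contact force. Lowering 1 mm and advancing to just before the ramps.

```bash
python3 -m pendant '[{"turn":[0,0,0],"slide":[0.0025,0.015,0],"gripper":0},{"turn":[0,0,0],"slide":[0,0.02,0],"gripper":0},{"turn":[0,0,0],"slide":[0,0.02,0],"gripper":0},{"turn":[0,0,0],"slide":[0,0.012,0],"gripper":0},{"turn":[0,0,0],"slide":[0,0,0],"gripper":0},{"turn":[0,0,0],"slide":[0,0,0],"gripper":0}]'
python3 - <<'E'
from h import *
st()
for n in ['wrist','side']: shot(n,n+'9')
crop('wrist9',(200,150,400,290),4); crop('side9',(230,140,350,230),6)
E
```

```text
time_s: 10.35
eef_pos: [0.5915, 0.0833, 0.1722]
tcp_rot: [-1.616, 1.57, -3.134]
contact_force: [-0.4, -0.2, -4.9]
opening: 0.0111
t 10.35 s 0.0867 lat 0.0029 tcpz 0.1722 eyetop 0.1120 F s,l,z -0.44 -0.21 -4.92 open 0.0111
```

View pics/wrist9c.png

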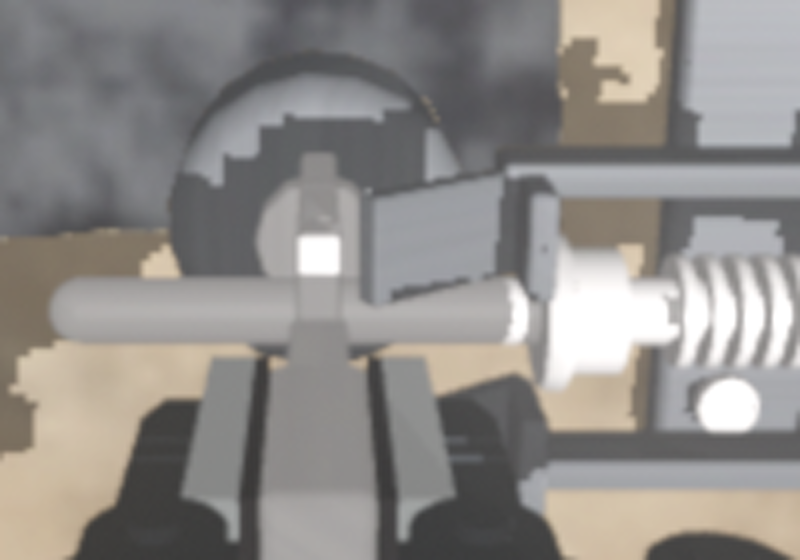

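View pics/side9c.png

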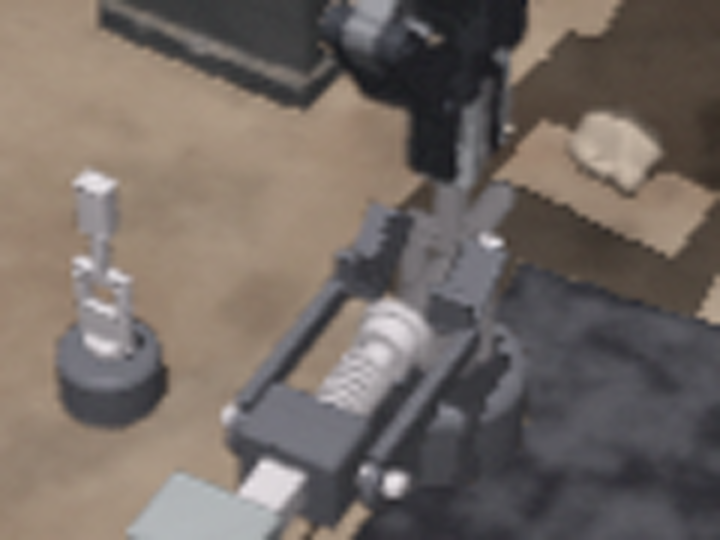

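The stem enters between the prongs, aligned. Continuing with 4 mm steps onto the ramps.

```bash
python3 -m pendant '[{"turn":[0,0,0],"slide":[0,0.01,0],"gripper":0},{"turn":[0,0,0],"slide":[0,0.01,0],"gripper":0},{"turn":[0,0,0],"slide":[0,0.01,0],"gripper":0},{"turn":[0,0,0],"slide":[0,0,0],"gripper":0}]'
python3 - <<'E'
from h import *
st()
E
python3 -m pendant '[{"turn":[0,0,0],"slide":[0,0.01,0],"gripper":0},{"turn":[0,0,0],"slide":[0,0.01,0],"gripper":0},{"turn":[0,0,0],"slide":[0,0,0],"gripper":0}]'
python3 - <<'E'
from h import *
st()
for n in ['wrist','side']: shot(n,n+'10')
crop('wrist10',(200,150,400,290),4); crop('side10',(230,140,350,230),6)
E
```

```text
time_s: 10.95
eef_pos: [0.6039, 0.0839, 0.1722]
tcp_rot: [1.526, 1.571, 0.008]
contact_force: [0.3, 0.5, -4.5]
opening: 0.0108
t 10.95 s 0.0992 lat 0.0028 tcpz 0.1722 eyetop 0.1120 F s,l,z 0.37 0.47 -4.47 open 0.0108
time_s: 11.32
eef_pos: [0.6121, 0.0843, 0.1724]
tcp_rot: [1.483, 1.57, -0.035]
contact_force: [-0.4, -0.3, -5.7]
opening: 0.011
t 11.325 s 0.1074 lat 0.0028 tcpz 0.1724 eyetop 0.1122 F s,l,z -0.39 -0.28 -5.69 open 0.011
```

View pics/wrist10c.png

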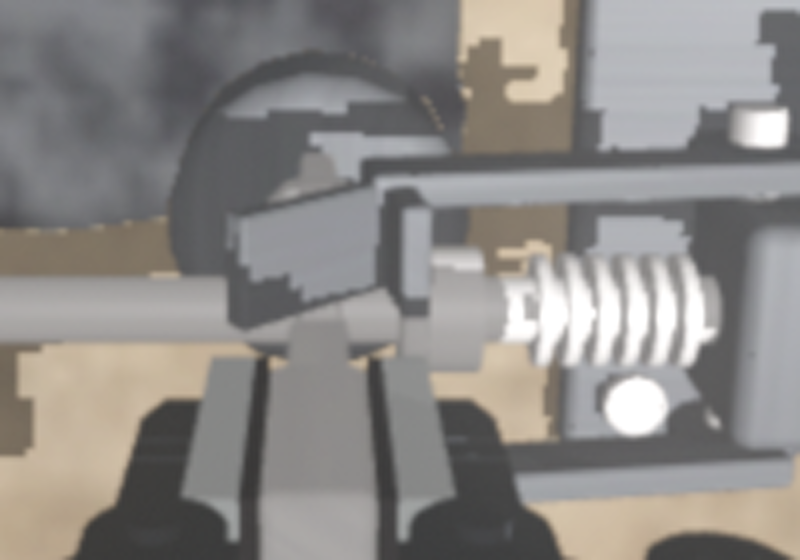

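View pics/side10c.png

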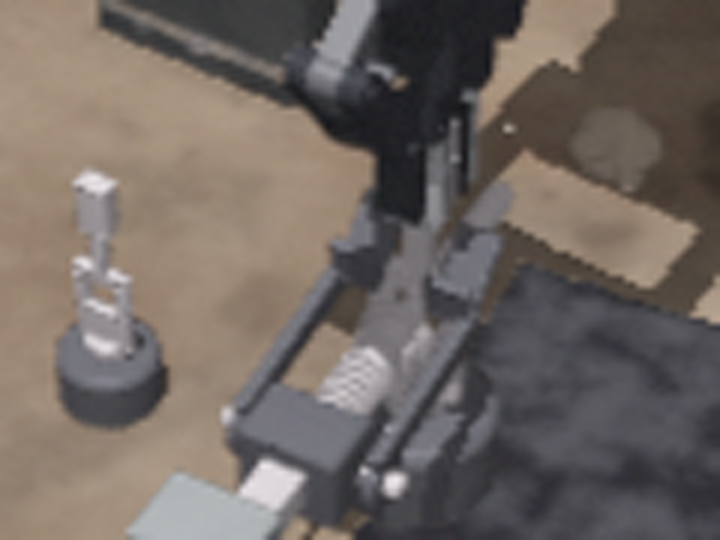

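The flap is lifting, the bars now tilt and the force is small. On towards the collar in 2 mm steps.

```bash
python3 -m pendant '[{"turn":[0,0,0],"slide":[0,0.006,0],"gripper":0},{"turn":[0,0,0],"slide":[0,0.006,0],"gripper":0},{"turn":[0,0,0],"slide":[0,0.006,0],"gripper":0},{"turn":[0,0,0],"slide":[0,0.006,0],"gripper":0},{"turn":[0,0,0],"slide":[0,0,0],"gripper":0}]'
python3 - <<'E'
from h import *
st()
E
python3 -m pendant '[{"turn":[0,0,0],"slide":[0,0.005,0],"gripper":0},{"turn":[0,0,0],"slide":[0,0.005,0],"gripper":0},{"turn":[0,0,0],"slide":[0,0,0],"gripper":0}]'
python3 - <<'E'
from h import *
st()
for n in ['wrist','side']: shot(n,n+'11')
crop('wrist11',(200,150,400,290),4); crop('side11',(230,140,350,230),6)
E
```

```text
time_s: 12.05
eef_pos: [0.6214, 0.0849, 0.1723]
tcp_rot: [-1.704, 1.571, 3.061]
contact_force: [-0.1, 0.2, -5.6]
opening: 0.0106
t 12.05 s 0.1167 lat 0.0029 tcpz 0.1723 eyetop 0.1121 F s,l,z -0.12 0.25 -5.58 open 0.0106
time_s: 12.42
eef_pos: [0.625, 0.0851, 0.1722]
tcp_rot: [-1.571, 1.57, -3.089]
contact_force: [-2.2, -0.5, -4.1]
opening: 0.011
t 12.425 s 0.1203 lat 0.0029 tcpz 0.1722 eyetop 0.1120 F s,l,z -2.23 -0.36 -4.08 open 0.011
```

View pics/wrist11c.png

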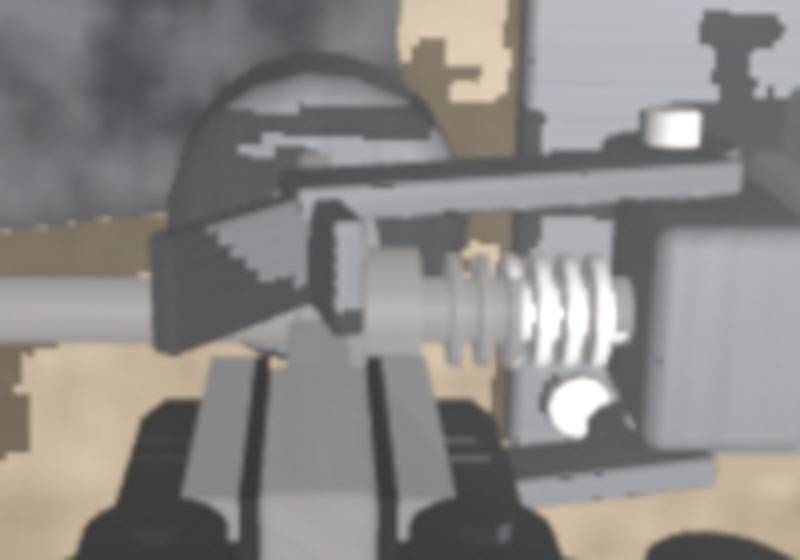

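View pics/side11c.png

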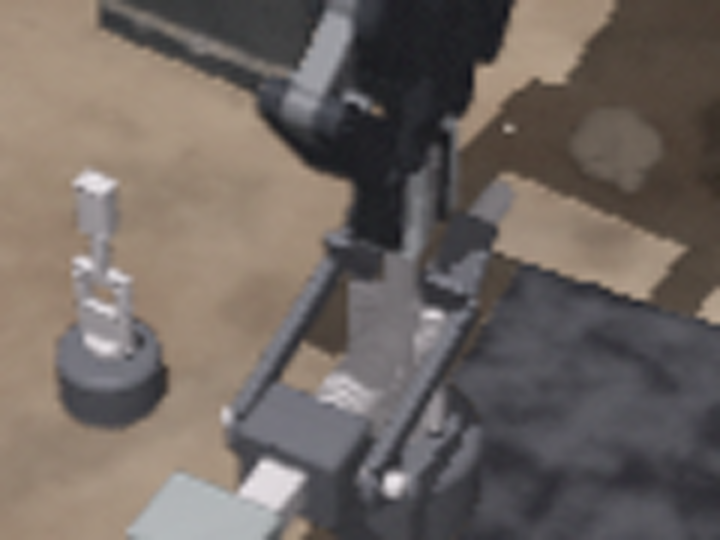

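Flap lifted, collar touched (−2.2 N). Pushing on in 1 mm steps, to about 126 mm.

```bash
python3 -m pendant '[{"turn":[0,0,0],"slide":[0,0.003,0],"gripper":0},{"turn":[0,0,0],"slide":[0,0.003,0],"gripper":0},{"turn":[0,0,0],"slide":[0,0.003,0],"gripper":0},{"turn":[0,0,0],"slide":[0,0.003,0],"gripper":0},{"turn":[0,0,0],"slide":[0,0,0],"gripper":0}]'
python3 - <<'E'
from h import *
st()
E
python3 -m pendant '[{"turn":[0,0,0],"slide":[0,0.003,0],"gripper":0},{"turn":[0,0,0],"slide":[0,0,0],"gripper":0}]'
python3 - <<'E'
from h import *
st()
for n in ['wrist','side']: shot(n,n+'12')
crop('wrist12',(200,150,400,290),4); crop('side12',(230,140,350,230),6)
E
```

```text
time_s: 13.15
eef_pos: [0.6297, 0.0853, 0.1722]
tcp_rot: [-1.571, 1.57, -3.089]
contact_force: [-5.0, 0.1, -2.9]
opening: 0.0108
t 13.15 s 0.1251 lat 0.0028 tcpz 0.1722 eyetop 0.1120 F s,l,z -5.03 0.38 -2.85 open 0.0108
time_s: 13.4
eef_pos: [0.6307, 0.0853, 0.1723]
tcp_rot: [-1.567, 1.569, -3.085]
contact_force: [-6.4, -1.2, -2.3]
opening: 0.0108
t 13.4 s 0.1261 lat 0.0029 tcpz 0.1723 eyetop 0.1121 F s,l,z -6.48 -0.84 -2.35 open 0.0108
```

View pics/wrist12c.png

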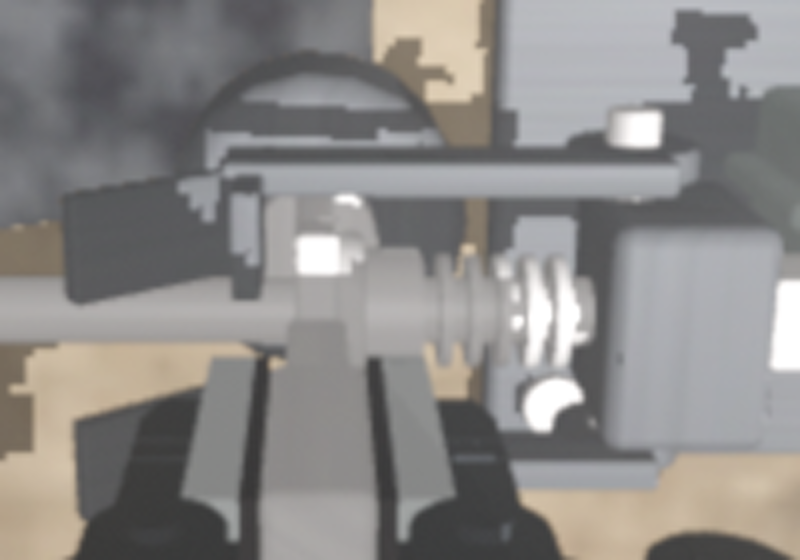

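View pics/side12c.png

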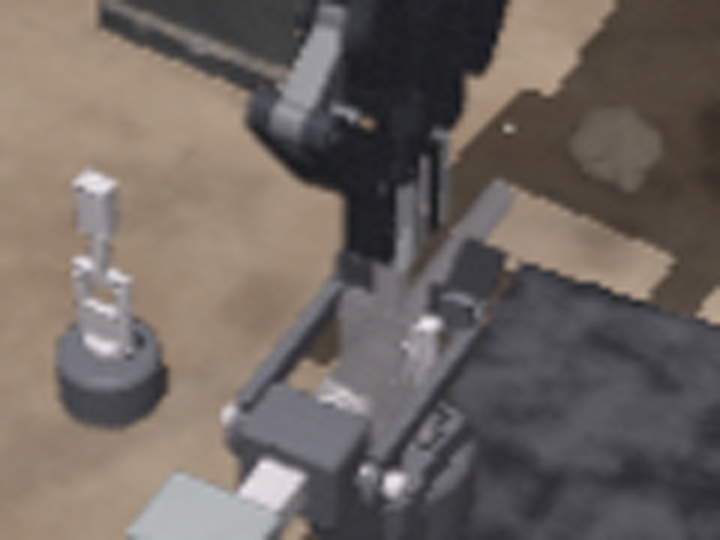

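Flap has dropped: bars level, keeper at (245,240) in front of the plate at (300,250). Backing off gently towards the keeper, then lowering.

```bash
python3 -m pendant '[{"turn":[0,0,0],"slide":[0,-0.003,0],"gripper":0},{"turn":[0,0,0],"slide":[0,-0.003,0],"gripper":0},{"turn":[0,0,0],"slide":[0,-0.002,0],"gripper":0},{"turn":[0,0,0],"slide":[0,0,0],"gripper":0}]'
python3 - <<'E'
from h import *
st()
E
python3 -m pendant '[{"turn":[0,0,0],"slide":[0.002,0,0],"gripper":0},{"turn":[0,0,0],"slide":[0,0,0],"gripper":0}]'
python3 - <<'E'
from h import *
st()
E
python3 -m pendant '[{"turn":[0,0,0],"slide":[0.0015,0,0],"gripper":0},{"turn":[0,0,0],"slide":[0,0,0],"gripper":0}]'
python3 - <<'E'
from h import *
st()
shot('wrist','wrist13'); crop('wrist13',(200,150,400,290),4)
E
```

```text
time_s: 14.0
eef_pos: [0.628, 0.0852, 0.1723]
tcp_rot: [2.39, 1.571, 0.872]
contact_force: [-4.7, -0.8, -2.9]
opening: 0.0107
t 14.0 s 0.1233 lat 0.0029 tcpz 0.1723 eyetop 0.1121 F s,l,z -4.7 -0.58 -2.95 open 0.0107
time_s: 14.25
eef_pos: [0.6282, 0.0852, 0.1718]
tcp_rot: [1.634, 1.57, 0.116]
contact_force: [-4.5, 0.6, -2.1]
opening: 0.0107
t 14.25 s 0.1235 lat 0.0029 tcpz 0.1718 eyetop 0.1116 F s,l,z -4.42 0.84 -2.05 open 0.0107
time_s: 14.5
eef_pos: [0.6281, 0.0852, 0.171]
tcp_rot: [1.834, 1.571, 0.316]
contact_force: [-4.4, 0.2, -1.5]
opening: 0.0107
t 14.5 s 0.1234 lat 0.0029 tcpz 0.1710 eyetop 0.1108 F s,l,z -4.38 0.47 -1.55 open 0.0107
```

View pics/wrist13c.png

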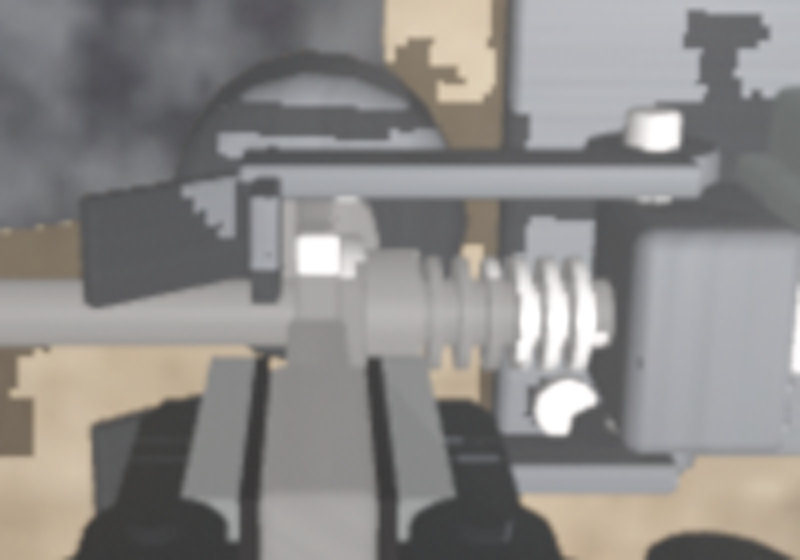

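Still about 2 mm before the keeper. Backing off further and lowering.

```bash
python3 -m pendant '[{"turn":[0,0,0],"slide":[0,-0.003,0],"gripper":0},{"turn":[0,0,0],"slide":[0,0,0],"gripper":0}]'
python3 - <<'E'
from h import *
st()
E
python3 -m pendant '[{"turn":[0,0,0],"slide":[0,-0.002,0],"gripper":0},{"turn":[0,0,0],"slide":[0.0015,0,0],"gripper":0},{"turn":[0,0,0],"slide":[0,0,0],"gripper":0}]'
python3 - <<'E'
from h import *
st()
shot('wrist','wrist14'); crop('wrist14',(200,150,400,290),4)
E
```

```text
time_s: 14.8
eef_pos: [0.6269, 0.0852, 0.1709]
tcp_rot: [1.603, 1.57, 0.085]
contact_force: [-3.5, 0.7, -2.3]
opening: 0.0108
t 14.8 s 0.1222 lat 0.0029 tcpz 0.1709 eyetop 0.1107 F s,l,z -3.42 0.84 -2.25 open 0.0108
time_s: 15.18
eef_pos: [0.6262, 0.0851, 0.1703]
tcp_rot: [1.515, 1.57, -0.003]
contact_force: [-3.2, -0.3, -2.5]
opening: 0.0109
t 15.175 s 0.1215 lat 0.0028 tcpz 0.1703 eyetop 0.1101 F s,l,z -3.23 -0.13 -2.47 open 0.0109
```

View pics/wrist14c.png

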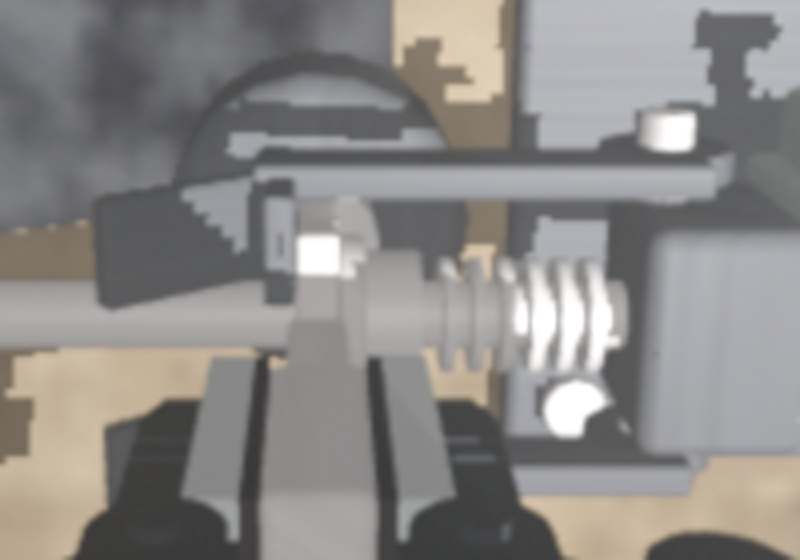

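Nearly at the keeper. Lowering until the peg carries the weight.

```bash
python3 -m pendant '[{"turn":[0,0,0],"slide":[0.0012,-0.001,0],"gripper":0},{"turn":[0,0,0],"slide":[0,0,0],"gripper":0}]'
python3 - <<'E'
from h import *
st()
E
python3 -m pendant '[{"turn":[0,0,0],"slide":[0.0012,-0.001,0],"gripper":0},{"turn":[0,0,0],"slide":[0,0,0],"gripper":0}]'
python3 - <<'E'
from h import *
st()
E
python3 -m pendant '[{"turn":[0,0,0],"slide":[0.001,0,0],"gripper":0},{"turn":[0,0,0],"slide":[0,0,0],"gripper":0}]'
python3 - <<'E'
from h import *
st()
E
```

```text
time_s: 15.48
eef_pos: [0.6261, 0.0851, 0.1702]
tcp_rot: [1.537, 1.569, 0.019]
contact_force: [-3.2, 0.4, -1.6]
opening: 0.0109
t 15.475 s 0.1214 lat 0.0028 tcpz 0.1702 eyetop 0.1100 F s,l,z -3.2 0.6 -1.62 open 0.0109
time_s: 15.72
eef_pos: [0.626, 0.0851, 0.1702]
tcp_rot: [1.541, 1.568, 0.023]
contact_force: [-1.3, -0.1, 0.1]
opening: 0.0113
t 15.725 s 0.1213 lat 0.0028 tcpz 0.1702 eyetop 0.1100 F s,l,z -1.26 0.01 0.07 open 0.0113
time_s: 15.98
eef_pos: [0.626, 0.0851, 0.1701]
tcp_rot: [1.536, 1.568, 0.018]
contact_force: [-1.9, 0.1, 2.4]
opening: 0.0107
t 15.975 s 0.1213 lat 0.0028 tcpz 0.1701 eyetop 0.1099 F s,l,z -1.85 0.2 2.42 open 0.0107
```

The weight now rests on the peg (Fz from −5 to +2.4 N) and against the keeper. Easing up 0.2 mm, then opening gradually.

```bash
python3 -m pendant '[{"turn":[0,0,0],"slide":[-0.0005,0,0],"gripper":0},{"turn":[0,0,0],"slide":[0,0,0],"gripper":0}]' 20
python3 -m pendant '[{"turn":[0,0,0],"slide":[0,0,0],"gripper":0.16},{"turn":[0,0,0],"slide":[0,0,0],"gripper":0.2},{"turn":[0,0,0],"slide":[0,0,0],"gripper":0.25},{"turn":[0,0,0],"slide":[0,0,0],"gripper":0.3},{"turn":[0,0,0],"slide":[0,0,0],"gripper":0.35},{"turn":[0,0,0],"slide":[0,0,0],"gripper":0.35}]'
python3 - <<'E'
from h import *
st()
for n in ['wrist','side']: shot(n,n+'15')
crop('wrist15',(200,150,400,290),4); crop('side15',(230,140,350,230),6)
E
```

```text
time_s: 16.23
eef_pos: [0.6259, 0.0851, 0.17]
tcp_rot: [1.539, 1.568, 0.021]
contact_force: [-0.4, 0.2, 3.9]
opening: 0.0111
time_s: 16.98
eef_pos: [0.6252, 0.0851, 0.1692]
tcp_rot: [1.487, 1.571, -0.031]
contact_force: [-0.2, 0.5, 1.0]
opening: 0.0296
t 16.975 s 0.1205 lat 0.0029 tcpz 0.1692 eyetop 0.1090 F s,l,z -0.13 0.5 0.96 open 0.0296
```

View pics/wrist15c.png

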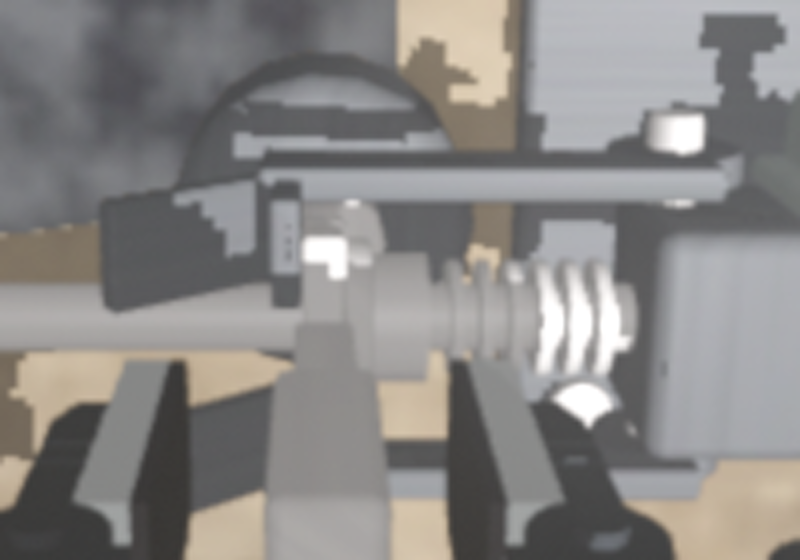

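View pics/side15c.png

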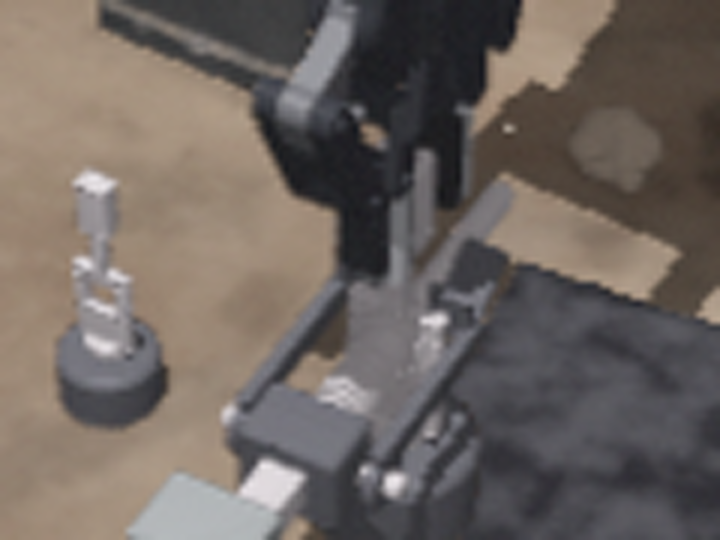

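Released. The weight hangs behind the shut flap and the fingers are clear on both sides. Retreating straight up.

```bash
python3 -m pendant '[{"turn":[0,0,0],"slide":[-0.02,0,0],"gripper":0.4},{"turn":[0,0,0],"slide":[-0.05,0,0],"gripper":0.4},{"turn":[0,0,0],"slide":[-0.08,0,0],"gripper":0.4},{"turn":[0,0,0],"slide":[-0.08,0,0],"gripper":0.4},{"turn":[0,0,0],"slide":[-0.05,-0.05,-0.05],"gripper":0.4},{"turn":[0,0,0],"slide":[0,-0.1,-0.1],"gripper":0.4},{"turn":[0,0,0],"slide":[0,-0.1,-0.1],"gripper":0.4},{"turn":[0,0,0],"slide":[0,0,0],"gripper":0.4},{"turn":[0,0,0],"slide":[0,0,0],"gripper":0.4}]'
python3 - <<'E'
from h import *
st()
for n in ['scene','side','wrist']: shot(n,n+'16')
crop('scene16',(215,160,375,280),5); crop('side16',(230,140,350,230),6)
a=np.radians(3); ux=np.array([np.cos(a),np.sin(a)]); uy=np.array([-ux[1],ux[0]]); o=np.array([.505,.0759])
for f in ['scene16','side16']:
    w=cloud(f).reshape(-1,3); s=(w[:,:2]-o)@ux; l=(w[:,:2]-o)@uy-.0034
    m=(w[:,2]>.15)&(abs(l)<.03)&(s>.09)&(s<.15)&(w[:,2]<.2); print(f,'tab',m.sum(),'s',s[m].min(),s[m].max(),'l',l[m].min(),l[m].max(),'ztop',w[m,2].max())
    m=(w[:,2]>.03)&(w[:,2]<.058)&(abs(l)<.035)&(s>.08)&(s<.16); print('body s',s[m].min(),s[m].max(),'l',l[m].min(),l[m].max())
    m=(w[:,2]>.1)&(abs(l)<.03)&(abs(l)>.012)&(s>.08)&(s<.11); print('ramp zmax',w[m,2].max())
for f,b in [('scene0',0),('scene16',0)]:
    w=cloud(f); k=w[195:235,162:190].reshape(-1,3); k=k[k[:,2]>.06]; c=w[265:310,355:395].reshape(-1,3); c=c[c[:,2]>.045]; print(f,np.median(k,0).round(4),np.median(c,0).round(4))
E
```

```text
time_s: 18.2
eef_pos: [0.5206, 0.1797, 0.2829]
tcp_rot: [1.535, 1.568, 0.018]
contact_force: [-0.2, 0.8, 1.1]
opening: 0.0336
t 18.2 s 0.0210 lat 0.1029 tcpz 0.2829 eyetop 0.2227 F s,l,z -0.17 0.79 1.06 open 0.0336
scene16 tab 146 s 0.11392155890489745 0.12624845343678073 l -0.012593235751819557 0.006515994801610331 ztop 0.18163736700627708
body s 0.09102038082287092 0.1321400504096205 l -0.030993510710521057 0.018162875298910343
ramp zmax 0.12971363891404458
side16 tab 177 s 0.11707318309909034 0.12943705503009434 l -0.010023530032939761 0.008272588403013295 ztop 0.18177566626935668
body s 0.10089682636287577 0.1511159609222124 l -0.014125616923402006 0.026734355301677944
ramp zmax 0.12911032763807817
scene0 [0.5434 0.304  0.0744] [ 0.688  -0.1422  0.0569]
scene16 [0.5433 0.3046 0.0742] [ 0.6894 -0.1421  0.0571]
```

View pics/scene16c.png

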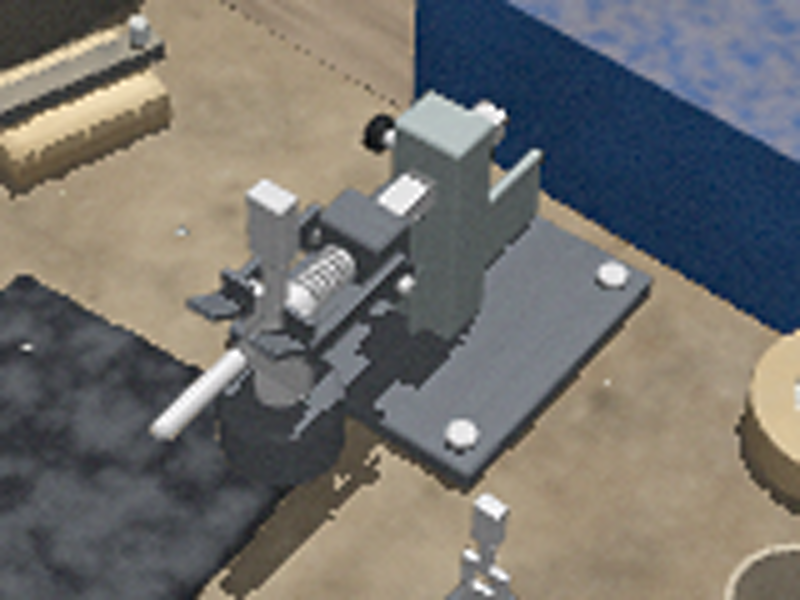

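View pics/side16c.png

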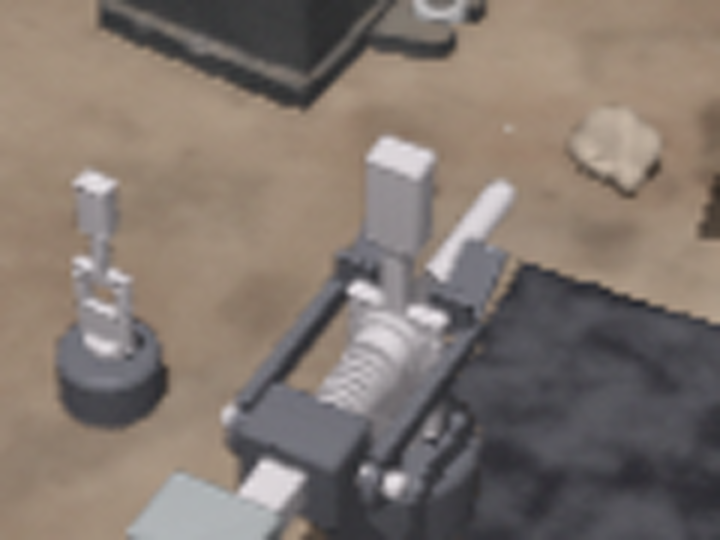

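Both views show the weight hanging upright behind the shut flap. The ramp tops read 129 mm, as at the start, and the tab is centred at s≈121 mm with the bystanders unmoved. A short settling wait, then I hand in.

```bash
python3 -m pendant '[{"turn":[0,0,0],"slide":[0,0,0],"gripper":0.4},{"turn":[0,0,0],"slide":[0,0,0],"gripper":0.4},{"turn":[0,0,0],"slide":[0,0,0],"gripper":0.4},{"turn":[0,0,0],"slide":[0,0,0],"gripper":0.4}]'
python3 - <<'E'
from h import *
p,d=read_camera('side'); q=load('side16')[0]
print('diff tab region',np.abs(p[150:240,260:320].astype(int)-q[150:240,260:320]).mean())
print(close_job())
E
```

```text
time_s: 18.85
eef_pos: [0.5201, 0.1796, 0.2811]
tcp_rot: [-1.563, 1.571, -3.081]
contact_force: [-0.5, -0.1, -0.7]
opening: 0.034
diff tab region 0.7604938271604939
the job is handed in; nothing more can be done
None
```

I hung the 152 mm counterweight on the peg and the flap shut in front of its eye. I handed the job in at about 19 s of the 72 s allowed; no verdict was reported.

- **Handling:** I held the weight only by the grip tab. The eye lifted the flap and pushed the collar back until the flap dropped. The highest force I read along the peg was about 6.5 N. I let the weight down onto the peg, with about 4 N of upward force on the tool, before opening the fingers.
- **Seated and locked:** After I backed the arm off, the flap ramps read 129 mm high, the same as at the start. The tab top read 181.6 mm, which puts the eye edge about 110–111 mm high, at the peg top. The plate sits against the keeper, so the collar should be held back about 5 mm. I could not read the flap angle or collar travel directly.
- **Upright and at rest:** The weight hangs upright, and two pictures about 0.6 s apart show no movement.
- **Bystanders:** The kiln post and crucible read within about 1.5 mm of where they started.
- **Disagreement:** The scene and side cameras differ by 2–3 mm sideways, near the 2 mm calibration limit. The scene view puts the tab 3 mm off the peg line and the side view 1 mm off, both inside the 8 mm allowed.

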